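Get the salt out from behind the spices

ROBOT

A 6-joint arm with a two-finger parallel gripper is mounted at the origin on the work surface. World frame = base frame: x ahead of the robot, y to its left, z up, the work surface at z = 0. Lengths are in m, angles in rad, forces in N, time in s.
With the tool pointing down it reaches from about 0.3 to 0.775 m from the base axis. Payload 14.6 kg.
Tool frame: the origin (TCP) lies midway between the tips of the shut fingers; the grasp point (between the pads) lies 19 mm behind it; z points along the fingers, y is the line along which they close (so a half turn about z gives the same grasp; the last joint's range is limited). The gripper opens to 85 mm and grips with 20 to 120 N. Pads are 22 mm wide; open, the fingers measure 114 mm over their backs; the gripper's body (76 mm by 85 mm) begins 54 mm behind the grasp point. The pads swing forward as they close: fully open they stand 13 mm farther back than shut.
Start: joints at [-1.222, 0.3, 1.521, -0, 1.321, -0.067], TCP at [0.222, -0.503, 0.231] pointing down, gripper open.
Joint ranges: [-3.03, 3.03], [-0.79, 2.21], [0.23, 2.52], [-1.04, 4.18], [0, 3.07], [-2.55, 2.55]. Speed limits (rad/s): [2.22, 2.22, 2.57, 3.14, 3.14, 3.14].

INTERFACE

Orientations are given as a unit quaternion [x, y, z, w].
In Python, from station import robot gives the robot as it stands.
- The arm moves only by the tool play_rows, never from a script. Its argument "commands" is text: rows parted by semicolons, each of 5 numbers parted by spaces: the finger opening in mm, from 0 to 85.4, then the shift along the tool's x, y, z in mm, then the turn about the tool's z in rad. A call has 1 to 20 rows; each row shifts and turns the commanded pose from where the row before left it, along the tool's axes as they then stand; what a row does not reach is not made up. A row lasts 1/8 s, in which the tool goes at most 62.5 mm and 10.7 degrees, less where a joint would pass 70% of its speed; a pose out of reach is approached as far as the arm can. A call is refused whole if a number of a shift passes 62.5 or a number of a turn 0.188, either way. A call with a gripper value outside its range is refused whole. The fingers move at their own pace and stop on an object; the grip force is fixed at half the most. Time passes only in rows, so rows that do not move let the fingers close. It gives the time, the measured TCP pose, the force, the opening and the grip force at its end, in the units of the state.
- robot.state(): the state, without advancing time (a new reading comes with each control period).
- robot.snapshot(name): name is "side" or "top" or "wrist"; returns the picture (400x640x3 uint8, red, green, blue); there is no depth.
- robot.camera_info(name): a dict with "fx", "fy", "cx", "cy" (pixels), "k1" (the pictures are not rectified: a ray, as slopes to the right and down, at radius r is drawn at 1 + k1 r^2 times it, then the intrinsics apply), "T" (4x4, takes a point from camera to world coordinates). Camera axes: x right, y down, z forward; pixel columns grow to the right and rows downward; lengths in m; the calibration is good to about 2 mm. A picture is of the moment at which its call begins: read the wrist's pose just before it. camera_info takes no time and is no camera call; for the wrist camera it gives the pose at the moment of the call.
- robot.finish_job(): hands the job in; it is judged then, once.
The state is a dict: "time_s": time; "qpos": joint angles; "qd": joint speeds; "joint_efforts": joint torques, N m; "eef_pos": TCP position; "tcp_rot": TCP orientation; "wrist_force": force on the tool from outside, world axes, zero at the start; "moment": the same for the moment, N m; "gripper_width": opening from 0.0 (shut) to 1.0 (fully open); "gripper_force": force on a finger pad.
Only numpy, scipy, OpenCV 4.12 (cv2) and the standard library are available. Lean on these libraries where they do the work, as an engineer would, in place of code of your own. Each camera call takes 0.05 s, during which the arm holds its last target. There are 200 camera calls.

TASK

The little salt shaker is hemmed in on the wooden spice board: stand the pepper mill, the glass jar and the square tin out of the way in the metal tray, and once all three are there take the salt shaker and stand it in the middle of the round wooden trivet. Only after that, put the other three back on the board, each exactly where it stood at the start. Set every one down upright, never dropping or toppling it, and leave the mug, the green drinking glass and the bowl where they are.

Things in the scene. Friction and masses are not known exactly. Their poses are not given: they have to be found in the camera images.
- mill: Pepper mill of dark turned wood with a small brass knob on top, standing on the spice board, 134 mm high. Origin: centre of its underside, z up. Foot 52 mm across, waist 38 mm across at 50 to 66 mm up, round head 46 mm across with straight sides from 86 to 118 mm up (grip there). About 0.2 kg.
- jar: Round glass storage jar with yellow contents and a plain aluminium lid, standing on the spice board, 125 mm high. Origin: centre of its underside, z up. Glass 52 mm across up to 96 mm, lid 54 mm across from there to the top (grip the lid). About 0.3 kg.
- tin: Square tin with white sides and a grey lid, standing on the spice board, 125 mm high. Origin: centre of its underside, z up, x and y square to its sides. Body 45 x 45 mm up to 94 mm, lid 48 x 48 mm from there to the top (grip the lid across any two facing sides). About 0.25 kg.
- salt: Small round salt shaker, white ceramic with a domed steel top, 42 mm across and 52 mm high, sides straight up to 44 mm; it stands among the three taller things on the spice board, at the back (the board's +x side). Origin: centre of its underside, z up. About 0.12 kg.
- spice_board: Light wooden board, fixed, 160 (x) x 200 (y) x 18 mm, with a rail on its +x edge 12 mm above the top. Origin: centre of the underside. Flush dark pads mark the places, x, y mm: (-32, 0), (15, 62), (15, -62), each 60 across, where mill, jar and tin start, one on each in any order; (30, 0), 48 across, the salt. All start within 5 mm of pad centre, the tin nearly square to the board.
- tray: Shallow open steel tray fixed on the worktop, 170 (x) x 210 (y) mm outside, rim 18 mm high, walls and floor 4 mm thick. Origin: centre of its underside; its inner floor is 4 mm above the worktop. Empty at the start; room for the three tall things side by side, anywhere in it.
- trivet: Round trivet of brown wood fixed on the worktop, 100 mm across and 12 mm thick. Origin: centre of its underside; its flat top is 12 mm above the worktop.
- mug: Bystander: blue mug, 76 mm across, 85 mm high, beyond the work on the far side of the worktop. Origin: centre of its underside.
- tumbler: Bystander: green drinking glass, 68 mm across, 95 mm high, beyond the work on the far side of the worktop. Origin: centre of its underside.
- bowl: Bystander: white bowl, 120 mm across, 50 mm high, beyond the work on the far side of the worktop. Origin: centre of its underside.

How it is judged:
By the outcome, as a careful person would: the job done as asked, in the order asked, and still so for the second after the job is handed in, with the robot touching nothing.
It also fails if it takes over 150 s, if anything falls off the work surface, if the arm or the gripper's body presses on something with over 40 N, if the wrist force passes 120 N, or if a joint passes its speed limit or range.

## Working session

There is one attempt and no reset: what is moved stays moved. The work goes in short steps, Python scripts to look and compute and a tool call to move; the robot and the scene stay as the last step left them, time stands still between calls to the robot, and variables do not carry over. Pictures are saved under pics/ and viewed, at most 14 in all, crops included, and the job is handed in when it is done.

Besides the shell and the picture viewer there is one more tool, called after ">>>" as name(argument=value, ...) on one line, values as JSON. play_rows: Moves the arm, as the interface text tells. Its arguments: {"type":"object","properties":{"commands":{"type":"string"}},"required":["commands"]}

```bash
ls; mkdir -p pics; python3 - <<'E'
from station import robot
import cv2
s=robot.state();print(s)
for n in("top","side"):
    i=robot.camera_info(n);print(n,i)
    cv2.imwrite(f"pics/{n}0.png",robot.snapshot(n)[:,:,::-1])
E
```

```text
pics
{'time_s': 0.0, 'qpos': array([-1.22162496e+00,  3.00467728e-01,  1.52158365e+00, -2.07833516e-05,
        1.32071707e+00, -6.65624215e-02]), 'qd': array([-0.00112361,  0.00047896,  0.00068576, -0.00136272, -0.00208195,
       -0.00086539]), 'joint_efforts': array([ 1.04919338e-03, -5.43499053e+01, -3.61790371e+01, -1.00591262e-05,
        4.02800739e-03, -1.27427148e-05]), 'eef_pos': array([ 0.22205354, -0.50292104,  0.23072208]), 'tcp_rot': array([ 9.78472656e-01,  2.06375668e-01, -9.27631278e-05, -5.80621544e-04]), 'wrist_force': array([-0.31875247,  0.16579798,  0.66312921]), 'moment': array([ 0.01967441, -0.03145026, -0.04223576]), 'gripper_force': 0.0, 'gripper_width': 1.0045621208956381}
top {'fx': 435.36617918334554, 'fy': 435.36617918334554, 'cx': 316.9840512779684, 'cy': 206.29640808780744, 'k1': -0.07242342969006174, 'T': array([[-3.28343250e-03, -9.89401749e-01,  1.45166796e-01,
         4.81939047e-01],
       [-9.99826146e-01,  5.83577789e-04, -1.86369669e-02,
         1.29391008e-02],
       [ 1.83547316e-02, -1.45202752e-01, -9.89231654e-01,
         1.02809543e+00],
       [ 0.00000000e+00,  0.00000000e+00,  0.00000000e+00,
         1.00000000e+00]])}
side {'fx': 503.2047413945359, 'fy': 503.2047413945359, 'cx': 323.2089348422045, 'cy': 193.39023376972534, 'k1': -0.13903423577400334, 'T': array([[-0.94309327, -0.24340447,  0.22655982,  0.31488734],
       [-0.33248076,  0.67870394, -0.65484159,  0.89021824],
       [ 0.00562433, -0.69290348, -0.72100842,  1.01768437],
       [ 0.        ,  0.        ,  0.        ,  1.        ]])}
```

View pics/top0.png

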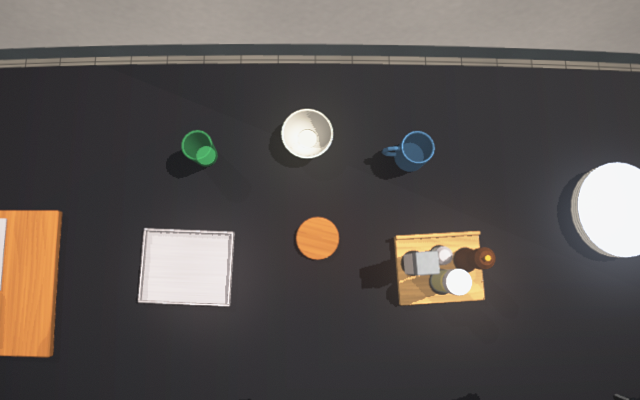

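View pics/side0.png

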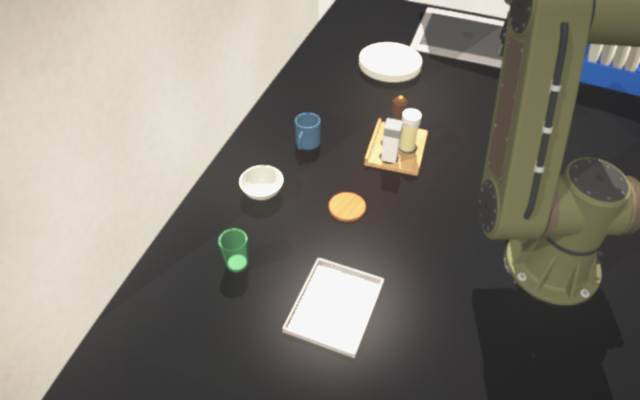

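The top view shows the jar at about (458,283), the tin lid at (427,263), the mill knob at (487,258) and the salt shaker at (444,253). The trivet is at (317,238) and the tray spans (139–234, 229–305). In the side view the tin, jar and mill all stand on the board.

```bash
cat > h.py <<'E'
from station import robot
import numpy as np, cv2
def w(info,px,z):
    "pixels -> world xy on plane z"
    K=np.array([[info['fx'],0,info['cx']],[0,info['fy'],info['cy']],[0,0,1]])
    p=cv2.undistortPoints(np.array(px,float).reshape(-1,1,2),K,np.array([info['k1'],0,0,0,0.])).reshape(-1,2)
    T=info['T'];d=np.c_[p,np.ones(len(p))]@T[:3,:3].T
    return T[:3,3]+d*((z-T[2,3])/d[:,2])[:,None]
def px(info,P):
    K=np.array([[info['fx'],0,info['cx']],[0,info['fy'],info['cy']],[0,0,1]])
    Ti=np.linalg.inv(info['T'])
    return cv2.projectPoints(np.array(P,float).reshape(-1,1,3),Ti[:3,:3],Ti[:3,3],K,np.array([info['k1'],0,0,0,0.]))[0].reshape(-1,2)
def pose():
    from scipy.spatial.transform import Rotation as R
    s=robot.state();M=R.from_quat(s['tcp_rot']).as_matrix()
    return s,M,np.arctan2(M[1,0],M[0,0])
E
python3 - <<'E'
from h import *
np.set_printoptions(precision=4,suppress=True)
i=robot.camera_info("top")
def p(n,q,z): r=w(i,q,z)[:,:2]; print(n,r.tolist() if 0 else r.round(4).tolist(),r.mean(0).round(4))
p("tray",[(145,229),(234,231),(230,305),(139,303)],.018)
p("trivet",[(317.5,238.5)],.012)
p("boardfront",[(484,300),(400,305)],.018)
p("rail",[(396,236),(480,232)],.030)
p("knob",[(487,258)],.152);p("jar",[(458.5,283)],.143);p("tin",[(427,263)],.143);p("salt",[(444,253)],.07)
wi=robot.camera_info("wrist");s,M,y=pose();print("cam in tool",M.T@(wi['T'][:3,3]-s['eef_pos']),M.T@wi['T'][:3,:3],wi['fx'],y)
E
python3 - <<'E'
from h import *
im=robot.snapshot("top")[200:320,380:510,::-1]
cv2.imwrite("pics/crop1.png",cv2.resize(im,None,fx=5,fy=5,interpolation=cv2.INTER_CUBIC))
E
```

```text
tray [[0.5768, 0.3962], [0.5722, 0.187], [0.4032, 0.1927], [0.4065, 0.4024]] [0.4897 0.2946]
trivet [[0.555, -0.0072]] [ 0.555  -0.0072]
boardfront [[0.41, -0.3933], [0.4014, -0.1956]] [ 0.4057 -0.2944]
rail [[0.559, -0.1881], [0.5674, -0.3869]] [ 0.5632 -0.2875]
knob [[0.5038, -0.3499]] [ 0.5038 -0.3499]
jar [[0.4539, -0.2913]] [ 0.4539 -0.2913]
tin [[0.4949, -0.2276]] [ 0.4949 -0.2276]
salt [[0.5177, -0.2865]] [ 0.5177 -0.2865]
cam in tool [ 0.0711 -0.     -0.1422] [[ 0.     -0.9618 -0.2737]
 [ 1.     -0.0003  0.001 ]
 [-0.001  -0.2737  0.9618]] 293.2660324422546 0.4158206425597034
```

View pics/crop1.png

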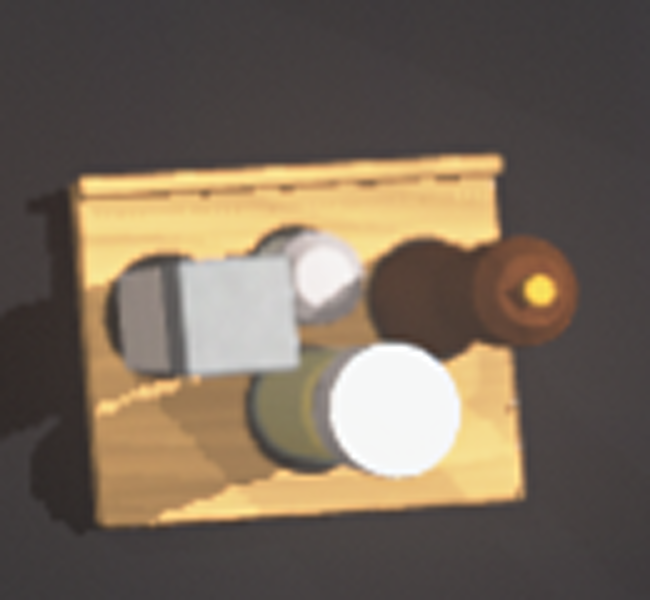

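The crop shows the tin lid corners at (180,262)–(298,368), the jar lid centre at (395,410), the knob at (540,290) and the salt top at (328,275). The board is yawed by about 0.043 rad. Next I turn the gripper and hover over the board.

>>> play_rows(commands="85 0 0 -5 0.171;85 0 0 -5 0.171;85 0 0 -5 0.171;85 0 0 -5 0.171;85 0 0 -5 0.171;85 0 0 -5 0.171;85 0 0 0 0.171;85 33.5 45.3 0 0;85 33.5 45.3 0 0;85 33.5 45.3 0 0;85 33.5 45.3 0 0;85 33.5 45.3 0 0;85 33.5 45.3 0 0;85 0 0 0 0;85 0 0 0 0;85 0 0 0 0")

```text
time_s: 2.15
eef_pos: [0.1776, -0.7924, 0.2605]
tcp_rot: [0.925, -0.38, 0.003, 0.004]
wrist_force: [-0.1, -0.6, 1.3]
gripper_width: 0.997
gripper_force: 0.0
```

```bash
python3 - <<'E'
from h import *
wi=robot.camera_info("wrist");s,M,y=pose();print(s['eef_pos'],y)
im=robot.snapshot("wrist");cv2.imwrite("pics/w1.png",im[:,:,::-1])
np.save("w1.npy",wi['T'])
E
```

```text
[ 0.17760691 -0.79244925  0.26049705] -0.78049456125683
```

View pics/w1.png

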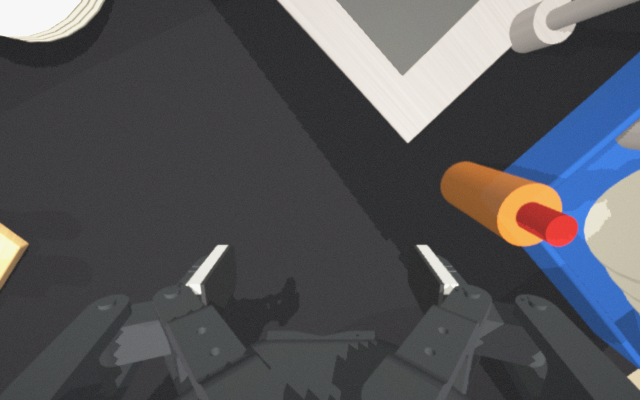

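The shot landed off target: it shows the bare worktop near the sink, with only the board's corner at the far left (0–25,245). A positive tool turn lowers the yaw, so I turn back the other way.

>>> play_rows(commands="85 0 0 0 -0.184;85 0 0 0 -0.184;85 0 0 0 -0.184;85 0 0 0 -0.184;85 0 0 0 -0.184;85 0 0 0 -0.184;85 0 0 0 -0.184;85 0 0 0 -0.184;85 0 0 0 -0.184;85 0 0 0 -0.184;85 0 0 0 -0.184;85 0 0 0 -0.184;85 0 0 0 -0.184;85 0 0 0 0")

```text
time_s: 3.95
eef_pos: [0.1773, -0.7928, 0.2599]
tcp_rot: [0.693, 0.721, -0.003, 0.004]
wrist_force: [0.4, 0.1, 0.2]
gripper_width: 0.993
gripper_force: 0.0
```

>>> play_rows(commands="85 44.4 29.9 0 0;85 44.4 29.9 0 0;85 44.4 29.9 0 0;85 44.4 29.9 0 0;85 44.4 29.9 0 0;85 44.4 29.9 0 0;85 44.4 29.9 0 0;85 44.4 29.9 0 0;85 44.4 29.9 0 0;85 44.4 29.9 0 0;85 44.4 29.9 0 0;85 0 0 0 0;85 0 0 0 0;85 0 0 0 0")

```text
time_s: 5.7
eef_pos: [0.4789, -0.3067, 0.2559]
tcp_rot: [0.694, 0.72, -0.002, 0.004]
wrist_force: [0.2, -0.4, 0.4]
gripper_width: 0.993
gripper_force: 0.0
```

```bash
python3 - <<'E'
from h import *
wi=robot.camera_info("wrist");s,M,y=pose();print(s['eef_pos'],y)
im=robot.snapshot("wrist");cv2.imwrite("pics/w2.png",im[:,:,::-1])
np.save("w2.npy",wi['T'])
E
```

```text
[ 0.47886177 -0.30667282  0.25593019] 1.6079849589434634
```

View pics/w2.png

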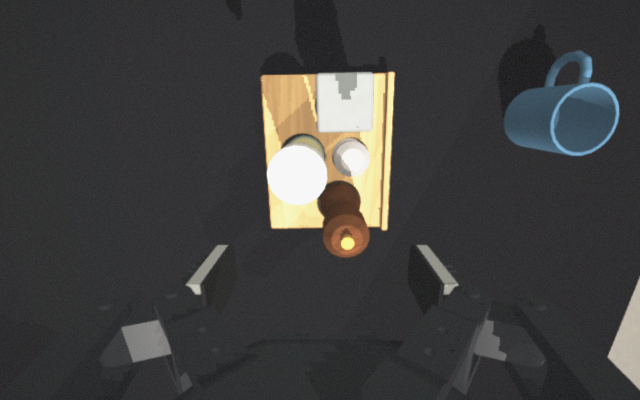

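The wrist view shows the jar lid at (297,175), the tin lid at (317–372, 73–131), the knob at (348,243), the salt shaker at (353,157) and the board's front edge from (262,76) to (269,229).

```bash
python3 - <<'E'
from h import *
np.set_printoptions(precision=4,suppress=True)
i=robot.camera_info("wrist");i['T']=np.load("w2.npy")
im=cv2.imread("pics/w2.png")
m=(im.min(2)>225).astype(np.uint8);m[:,:]*=1
n,l,st,c=cv2.connectedComponentsWithStats(m)
k=[j for j in range(1,n) if st[j,4]>800];print([(st[j],c[j]) for j in k])
for j in k:
    cn=max(cv2.findContours((l==j).astype(np.uint8),0,1)[0],key=len);ci=cv2.minEnclosingCircle(cn);print(ci)
    print("jar",w(i,[ci[0]],.143),w(i,[(ci[0][0]-ci[1],ci[0][1]),(ci[0][0]+ci[1],ci[0][1])],.143)[:,:2])
g=im.astype(int);gray=((g.max(2)-g.min(2)<25)&(g.max(2)>110)).astype(np.uint8);gray[:70]=0;gray[135:]=0;gray[:,:305]=0;gray[:,380:]=0
cn=max(cv2.findContours(gray,0,1)[0],key=cv2.contourArea);r=cv2.minAreaRect(cn);b=cv2.boxPoints(r);print(r)
tw=w(i,b,.143)[:,:2];print("tin",tw,tw.mean(0))
for e in np.roll(tw,-1,0)-tw: print(np.linalg.norm(e),np.arctan2(e[1],e[0]))
y=((g[:,:,2]>180)&(g[:,:,1]>140)&(g[:,:,0]<90)).astype(np.uint8);y[:225]=0;y[260:]=0
q=cv2.moments(y,True);q=(q['m10']/q['m00'],q['m01']/q['m00']);print("knob",q,w(i,[q],.151))
print("salt",w(i,[(353.5,156.5)],.068))
f=w(i,[(262,76),(269,229.5)],.018)[:,:2];print("front",f,np.arctan2(*(f[0]-f[1])[::-1])-np.pi/2)
E
```

```text
[(array([ 319,   75,   53,   55, 2373], dtype=int32), array([344.7804, 104.8382])), (array([ 267,  146,   60,   59, 2777], dtype=int32), array([296.6496, 174.8009]))]
((345.0, 102.01886749267578), 36.782997131347656)
jar [[ 0.497  -0.2271  0.143 ]] [[ 0.4665 -0.2282]
 [ 0.5275 -0.2258]]
((296.6285705566406, 174.70535278320312), 30.005990982055664)
jar [[ 0.4578 -0.2899  0.143 ]] [[ 0.4312 -0.2909]
 [ 0.4843 -0.289 ]]
((344.5, 101.5), (59.0, 57.0), 90.0)
tin [[ 0.4722 -0.2048]
 [ 0.5183 -0.2029]
 [ 0.5221 -0.2496]
 [ 0.4737 -0.2515]] [ 0.4966 -0.2272]
0.04606694172809774 0.03948539106059425
0.04684968788212567 -1.4876267237653078
0.048462525123727056 -3.1034710658575717
0.04674020722598932 1.6028020601740425
knob (347.4, 241.2) [[ 0.5058 -0.3487  0.151 ]]
salt [[ 0.5157 -0.2828  0.068 ]]
front [[ 0.4046 -0.1966]
 [ 0.4106 -0.3961]] 0.030176906397115344
```

>>> play_rows(commands="75 8.5 -11 20 0;75 8.4 -11.5 20 0;75 0 0 28 0;75 0 0 28 0;75 0 0 28 0;75 0 0 28 0;75 0 0 0 0;75 0 0 0 0;75 0 0 0 0")

```text
time_s: 6.88
eef_pos: [0.457, -0.2916, 0.1049]
tcp_rot: [0.693, 0.721, -0.002, 0.005]
wrist_force: [-0.2, 0.1, -0.5]
gripper_width: 0.878
gripper_force: 0.0
```

```bash
python3 - <<'E'
from h import *
s,M,y=pose();print(s['eef_pos'],y)
i=robot.camera_info("wrist")
cv2.imwrite("pics/w3.png",robot.snapshot("wrist")[:,:,::-1])
E
```

```text
[ 0.45696179 -0.29163064  0.10485644] 1.6104249162895057
```

View pics/w3.png

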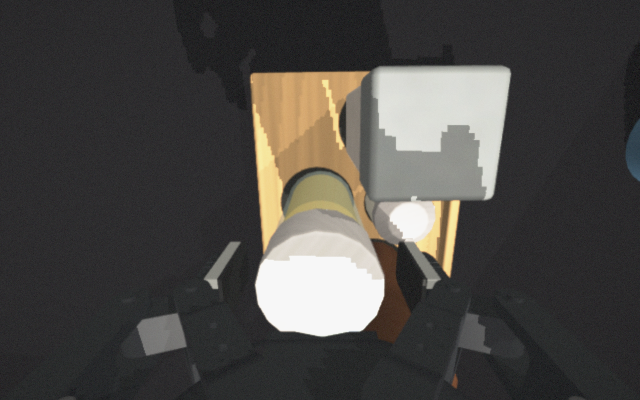

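The jar lid is centred at column 320, between the pads at columns 222 and 422. I grip it and lift.

>>> play_rows(commands="40 0 0 0 0;40 0 0 0 0;40 0 0 0 0;40 0 0 0 0;40 0 0 0 0;40 0 0 0 0;40 0 0 -10 0;40 0 0 -20 0;40 0 0 -30 0;40 0 0 -30 0;40 0 0 -30 0;40 0 0 -30 0;40 0 0 0 0")

```text
time_s: 8.55
eef_pos: [0.4567, -0.2901, 0.2555]
tcp_rot: [0.693, 0.721, -0.002, 0.005]
wrist_force: [-1.2, -0.2, -4.3]
gripper_width: 0.621
gripper_force: 63.7
```

>>> play_rows(commands="40 20 2 0 0;40 42 3.8 0 0;40 45 4 0 0;40 45 4 0 0;40 45 4 0 0;40 45 4 0 0;40 45 4 0 0;40 45 4 0 0;40 45 4 0 0;40 45 4 0 0;40 45 4 0 0;40 45 4 0 0;40 45 4 0 0;40 45 4 0 0;40 28 3 0 0;40 20 2 0 0;40 0 0 0 0;40 0 0 0 0;40 0 0 0 0")

```text
time_s: 10.92
eef_pos: [0.489, 0.3613, 0.2479]
tcp_rot: [0.693, 0.721, -0.003, 0.004]
wrist_force: [0.4, 0.5, -3.9]
gripper_width: 0.62
gripper_force: 63.8
```

```bash
python3 - <<'E'
from h import *
s,M,y=pose();print(s['eef_pos'],y)
cv2.imwrite("pics/w4.png",robot.snapshot("wrist")[:,:,::-1])
t=robot.snapshot("top")[200:320,110:260,::-1]
cv2.imwrite("pics/t4.png",cv2.resize(t,None,fx=4,fy=4))
E
```

```text
[0.48895355 0.36132773 0.24789569] 1.610112115441649
```

View pics/w4.png

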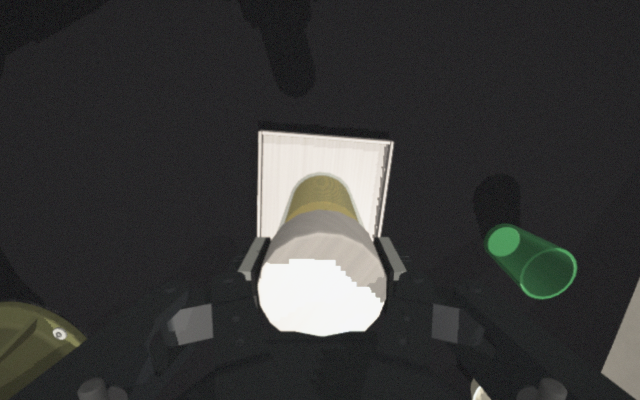

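The wrist view shows the jar held above the tray, whose far edge runs from (260,132) to (391,143). The jar sits inside, well between the side walls.

>>> play_rows(commands="40 -3 0 20 0;40 0 0 35 0;40 0 0 35 0;40 0 0 30 0;40 0 0 18 0;40 0 0 10 0;40 0 0 5 0;40 0 0 1 0;40 0 0 0 0;40 0 0 0 0")

```text
time_s: 12.28
eef_pos: [0.4897, 0.3578, 0.0947]
tcp_rot: [0.693, 0.721, -0.002, 0.004]
wrist_force: [0.6, -0.2, -2.6]
gripper_width: 0.618
gripper_force: 63.8
```

>>> play_rows(commands="40 0 0 1.5 0;40 0 0 1 0;40 0 0 0 0;40 0 0 0 0")

```text
time_s: 12.78
eef_pos: [0.4895, 0.3576, 0.0916]
tcp_rot: [0.693, 0.721, -0.002, 0.004]
wrist_force: [-0.1, -0.4, -3.5]
gripper_width: 0.618
gripper_force: 63.8
```

>>> play_rows(commands="40 0 0 0.8 0;40 0 0 0 0;40 0 0 0 0")

```text
time_s: 13.15
eef_pos: [0.4895, 0.3576, 0.0908]
tcp_rot: [0.693, 0.721, -0.002, 0.004]
wrist_force: [-0.1, -0.6, -2.9]
gripper_width: 0.616
gripper_force: 63.8
```

>>> play_rows(commands="40 0 0 0.7 0;40 0 0 0 0;40 0 0 0 0")

```text
time_s: 13.52
eef_pos: [0.4896, 0.3577, 0.0905]
tcp_rot: [0.693, 0.721, -0.002, 0.004]
wrist_force: [-2.1, -0.8, 1.6]
gripper_width: 0.619
gripper_force: 64.2
```

Contact: the jar is standing in the tray. I release it and head for the tin.

>>> play_rows(commands="60 0 0 0 0;75 0 0 0 0;75 0 0 0 0;75 0 0 -15 0;75 0 0 -35 0;75 0 0 -35 0;75 0 0 -30 0;75 -20 -0.6 0 0;75 -45 -1.3 0 0;75 -50 -1.4 0 0;75 -50 -1.4 0 0;75 -50 -1.4 0 0;75 -50 -1.4 0 0;75 -50 -1.4 0 0;75 -50 -1.4 0 0;75 -50 -1.4 0 0;75 -50 -1.4 0 0;75 -50 -1.4 0 0;75 -50 -1.4 0 0;75 -20 -0.6 0 0")

```text
time_s: 16.02
eef_pos: [0.4951, -0.229, 0.2096]
tcp_rot: [0.694, 0.72, -0.003, 0.003]
wrist_force: [0.1, 0.4, 0.0]
gripper_width: 0.877
gripper_force: 0.0
```

>>> play_rows(commands="75 0 0 0 0;75 0 0 0 0;75 0 0 10 0")

```text
time_s: 16.4
eef_pos: [0.4965, -0.2258, 0.2004]
tcp_rot: [0.692, 0.722, -0.002, 0.004]
wrist_force: [-0.4, -0.1, -0.4]
gripper_width: 0.877
gripper_force: 0.0
```

```bash
python3 - <<'E'
from h import *
np.set_printoptions(precision=4,suppress=True)
s,M,y=pose();print(s['eef_pos'],y,s['time_s'])
i=robot.camera_info("wrist")
cv2.imwrite("pics/w5.png",robot.snapshot("wrist")[:,:,::-1])
print("expected tin px",px(i,[(.496,-.2275,.143)]), "tool-frame delta mm",1e3*M.T@(np.array([.496,-.2275,.104])-s['eef_pos']))
E
```

```text
[ 0.4965 -0.2258  0.2004] 1.6120996760425321 16.4
expected tin px [[318.4615 216.8084]] tool-frame delta mm [-0.7812 -0.8866 96.3994]
```

View pics/w5.png

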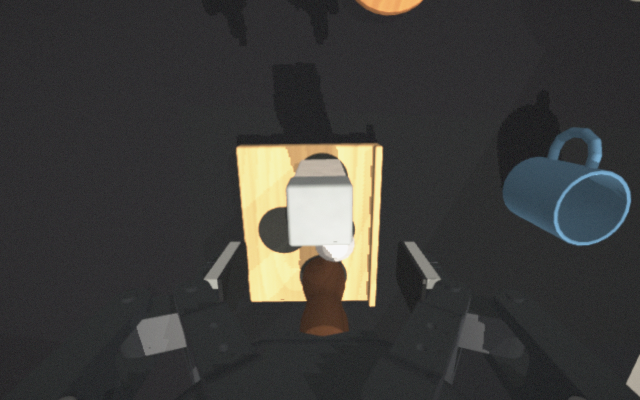

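The tin is centred at column 320, with lid edges at 287–352 and the pads at 222 and 422. It is square to the tool, so I descend and grip.

>>> play_rows(commands="75 -0.8 -0.5 25 0;75 0 0 30 0;75 0 0 26 0;75 0 0 13 0;75 0 0 2 0;75 0 0 0 0;75 0 0 0 0;35 0 0 0 0;35 0 0 0 0;35 0 0 0 0;35 0 0 0 0;35 0 0 0 0;35 0 0 0 0;35 0 0 0 0")

```text
time_s: 18.2
eef_pos: [0.496, -0.2285, 0.1047]
tcp_rot: [0.693, 0.721, -0.002, 0.004]
wrist_force: [-1.8, 0.5, 5.6]
gripper_width: 0.553
gripper_force: 62.0
```

>>> play_rows(commands="35 0 0 -10 0;35 0 0 -25 0;35 0 0 -35 0;35 20 0.6 0 0;35 42 1.2 0 0;35 48 1.3 0 0;35 48 1.3 0 0;35 48 1.3 0 0;35 48 1.3 0 0;35 48 1.3 0 0;35 48 1.3 0 0;35 48 1.3 0 0;35 48 1.3 0 0;35 48 1.3 0 0;35 20 0.6 0 0;35 4 0 0 0;35 0 0 0 0;35 0 0 0 0")

```text
time_s: 20.45
eef_pos: [0.4893, 0.2894, 0.1697]
tcp_rot: [0.693, 0.721, -0.003, 0.004]
wrist_force: [-0.0, -0.1, -1.9]
gripper_width: 0.552
gripper_force: 62.1
```

>>> play_rows(commands="35 0 0 20 0;35 0 0 27 0;35 0 0 20 0;35 0 0 8 0;35 0 0 2.5 0;35 0 0 0 0;35 0 0 0.7 0;35 0 0 0.4 0;35 0 0 0 0;35 0 0 0 0")

```text
time_s: 21.7
eef_pos: [0.4893, 0.2897, 0.0911]
tcp_rot: [0.693, 0.721, -0.002, 0.004]
wrist_force: [-0.4, 0.4, -2.7]
gripper_width: 0.555
gripper_force: 62.2
```

>>> play_rows(commands="35 0 0 0.7 0;35 0 0 0 0;35 0 0 0 0")

```text
time_s: 22.08
eef_pos: [0.4894, 0.2898, 0.0907]
tcp_rot: [0.693, 0.721, -0.002, 0.004]
wrist_force: [-2.6, 0.2, 4.9]
gripper_width: 0.558
gripper_force: 62.8
```

>>> play_rows(commands="55 0 0 0 0;72 0 0 0 0;72 0 0 0 0;72 0 0 -20 0;72 0 0 -45 0;72 0 0 -45 0;72 -20 -0.3 0 0;72 -45 -0.6 0 0;72 -55 -0.7 0 0;72 -55 -0.7 0 0;72 -55 -0.7 0 0;72 -55 -0.7 0 0;72 -55 -0.7 0 0;72 -55 -0.7 0 0;72 -55 -0.7 0 0;72 -55 -0.7 0 0;72 -55 -0.7 0 0;72 -55 -0.7 0 0;72 -25 -0.3 0 0")

```text
time_s: 24.45
eef_pos: [0.5053, -0.3519, 0.2044]
tcp_rot: [0.694, 0.72, -0.003, 0.003]
wrist_force: [-0.1, 0.5, -0.6]
gripper_width: 0.846
gripper_force: 0.0
```

>>> play_rows(commands="72 0 0 0 0;72 0 0 0 0;72 0 0 0 0")

```text
time_s: 24.82
eef_pos: [0.5066, -0.3482, 0.2059]
tcp_rot: [0.692, 0.721, -0.002, 0.004]
wrist_force: [-0.8, -0.0, -0.1]
gripper_width: 0.843
gripper_force: 0.0
```

```bash
python3 - <<'E'
from h import *
np.set_printoptions(precision=4,suppress=True)
s,M,y=pose();print(s['eef_pos'],y,s['time_s'])
i=robot.camera_info("wrist")
cv2.imwrite("pics/w6.png",robot.snapshot("wrist")[:,:,::-1])
print("expected knob px",px(i,[(.5055,-.3495,.151)]), "tool-frame delta mm",1e3*M.T@(np.array([.5055,-.3495,.097])-s['eef_pos']))
E
```

```text
[ 0.5066 -0.3482  0.2059] 1.6118763690682993 24.825
expected knob px [[317.7831 217.4847]] tool-frame delta mm [ -0.3147  -1.3216 108.8861]
```

View pics/w6.png

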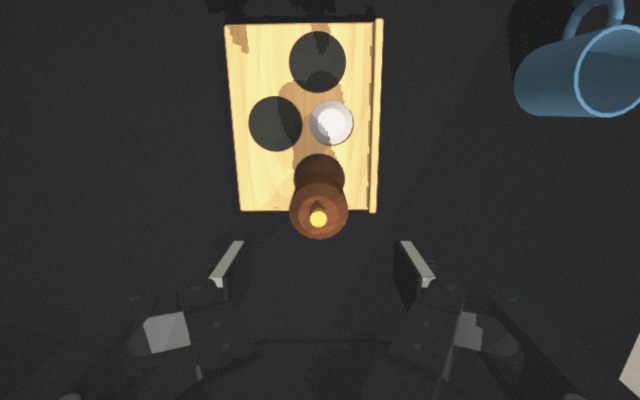

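The knob is at (318.5,218), as predicted. The empty pads are at (318,62) and (275,124), with the salt shaker at (332,122).

>>> play_rows(commands="72 -0.5 -1.2 25 0;72 0 0 35 0;72 0 0 30 0;72 0 0 15 0;72 0 0 4 0;72 0 0 0 0;72 0 0 0 0;33 0 0 0 0;33 0 0 0 0;33 0 0 0 0;33 0 0 0 0;33 0 0 0 0;33 0 0 0 0;33 0 0 0 0")

```text
time_s: 26.62
eef_pos: [0.5055, -0.3509, 0.0977]
tcp_rot: [0.693, 0.721, -0.003, 0.004]
wrist_force: [-2.3, 1.0, 6.6]
gripper_width: 0.524
gripper_force: 61.1
```

```bash
python3 - <<'E'
from h import *
np.set_printoptions(precision=4,suppress=True)
i=robot.camera_info("top")
# pads from w6: rebuild camera pose from the tool pose of that picture
from scipy.spatial.transform import Rotation as R
wi=robot.camera_info("wrist");s,M,y=pose();print(s['eef_pos'],y)
T=wi['T'].copy();T[:3,3]+=np.array([.5066,-.3482,.2059])-s['eef_pos']
wi['T']=T
print("pads jar/tin, salt top, board fl/fr corners",w(wi,[(275.5,124),(318,62)],.018)[:,:2],w(wi,[(333,121)],.065)[:,:2],w(wi,[(225,27),(240,211)],.018)[:,:2])
E
```

```text
[ 0.5055 -0.3509  0.0977] 1.6107388369781621
pads jar/tin, salt top, board fl/fr corners [[ 0.4558 -0.2921]
 [ 0.4999 -0.2276]] [[ 0.5165 -0.2851]] [[ 0.4048 -0.1981]
 [ 0.4131 -0.3943]]
```

>>> play_rows(commands="33 0 0 -10 0;33 0 0 -25 0;33 0 0 -30 0;33 0 0 -25 0;33 20 0.2 0 0;33 42 0.5 0 0;33 48 0.6 0 0;33 48 0.6 0 0;33 48 0.6 0 0;33 48 0.6 0 0;33 48 0.6 0 0;33 48 0.6 0 0;33 48 0.6 0 0;33 48 0.6 0 0;33 48 0.6 0 0;33 48 0.6 0 0;33 26 0.3 0 0;33 8 0.1 0 0;33 0 0 0 0;33 0 0 0 0")

```text
time_s: 29.12
eef_pos: [0.4893, 0.2251, 0.1818]
tcp_rot: [0.693, 0.721, -0.003, 0.004]
wrist_force: [-0.4, -0.0, -3.1]
gripper_width: 0.524
gripper_force: 61.9
```

Target z is 0.0837.

>>> play_rows(commands="33 0 0 25 0;33 0 0 32 0;33 0 0 25 0;33 0 0 10 0;33 0 0 4 0;33 0 0 0 0;33 0 0 0.7 0;33 0 0 0.4 0;33 0 0 0 0;33 0 0 0 0")

```text
time_s: 30.38
eef_pos: [0.4896, 0.2251, 0.0849]
tcp_rot: [0.693, 0.721, -0.002, 0.004]
wrist_force: [-0.1, -0.9, -3.7]
gripper_width: 0.525
gripper_force: 61.8
```

>>> play_rows(commands="33 0 0 0.8 0;33 0 0 0.5 0;33 0 0 0 0;33 0 0 0 0")

```text
time_s: 30.88
eef_pos: [0.4896, 0.2251, 0.0837]
tcp_rot: [0.693, 0.721, -0.002, 0.004]
wrist_force: [-1.4, -0.4, 2.2]
gripper_width: 0.521
gripper_force: 62.4
```

>>> play_rows(commands="55 0 0 0 0;72 0 0 0 0;72 0 0 0 0;72 0 0 -20 0;72 0 0 -45 0;72 0 0 -45 0;72 0 0 0 0.1745;72 0 0 0 0.1745;72 0 0 0 0.1745;72 0 0 0 0.1745;72 0 0 0 0.1745;72 0 0 0 0.1745;72 0 0 0 0.1745;72 0 0 0 0.1745;72 0 0 0 0.1745;72 0 0 0 0")

```text
time_s: 32.88
eef_pos: [0.4894, 0.226, 0.1935]
tcp_rot: [1.0, 0.021, 0.001, 0.004]
wrist_force: [0.1, 0.1, 0.2]
gripper_width: 0.842
gripper_force: 0.0
```

>>> play_rows(commands="72 0.2 20 0 0;72 0.5 45 0 0;72 0.6 52 0 0;72 0.6 52 0 0;72 0.6 52 0 0;72 0.6 52 0 0;72 0.6 52 0 0;72 0.6 52 0 0;72 0.6 52 0 0;72 0.6 52 0 0;72 0.4 31 0 0;72 0 0 30 0;72 0 0 10 0;72 0 0 0 0;72 0 0 0 0")

```text
time_s: 34.75
eef_pos: [0.5163, -0.2856, 0.1591]
tcp_rot: [1.0, 0.021, 0.001, 0.005]
wrist_force: [-0.3, -0.0, 0.4]
gripper_width: 0.844
gripper_force: 0.0
```

```bash
python3 - <<'E'
from h import *
np.set_printoptions(precision=4,suppress=True)
s,M,y=pose();print(s['eef_pos'],y,s['time_s'])
i=robot.camera_info("wrist")
cv2.imwrite("pics/w7.png",robot.snapshot("wrist")[:,:,::-1])
print("expected dome px",px(i,[(.516,-.2865,.070)]), "tool-frame delta mm",1e3*M.T@(np.array([.516,-.2865,.03])-s['eef_pos']))
E
```

```text
[ 0.5163 -0.2856  0.1591] 0.04140405289326215 34.75
expected dome px [[322.319  204.6671]] tool-frame delta mm [ -0.6966  -0.3746 129.1292]
```

View pics/w7.png

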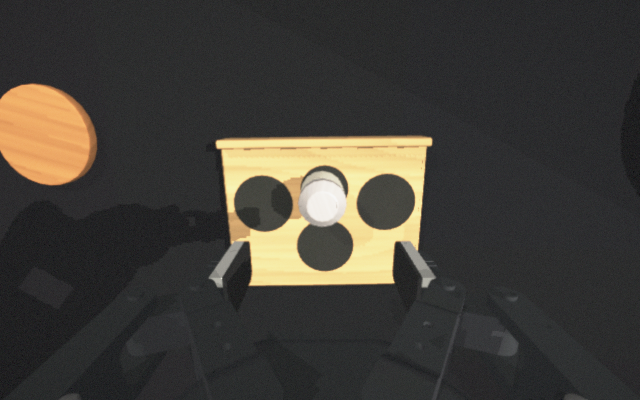

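The salt dome is at (322,202), between the pads at 230 and 415. The trivet shows at (45,134).

>>> play_rows(commands="72 0.4 -0.3 30 0;72 0 0 40 0;72 0 0 35 0;72 0 0 18 0;72 0 0 7 0;72 0 0 2 0;72 0 0 0 0;72 0 0 0 0;30 0 0 0 0;30 0 0 0 0;30 0 0 0 0;30 0 0 0 0;30 0 0 0 0;30 0 0 0 0;30 0 0 0 0;30 0 0 0 0")

```text
time_s: 36.8
eef_pos: [0.5168, -0.2866, 0.0265]
tcp_rot: [1.0, 0.02, 0.001, 0.004]
wrist_force: [-1.2, 0.9, 6.4]
gripper_width: 0.473
gripper_force: 60.5
```

>>> play_rows(commands="30 0 0 -10 0;30 0 0 -25 0;30 0 0 -30 0;30 0 0 -15 0;30 4 -21 0 0;30 8 -42 0 0;30 9 -48 0 0;30 9 -48 0 0;30 9 -48 0 0;30 8 -42 0 0;30 5 -28 0 0;30 0 0 0 0;30 0 0 0 0;30 0 0 0 0")

```text
time_s: 38.55
eef_pos: [0.557, -0.0075, 0.1033]
tcp_rot: [1.0, 0.02, 0.001, 0.004]
wrist_force: [-0.1, -0.3, 0.2]
gripper_width: 0.473
gripper_force: 60.8
```

```bash
python3 - <<'E'
from h import *
np.set_printoptions(precision=4,suppress=True)
s,M,y=pose();print(s['eef_pos'],y,s['time_s'],s['gripper_width'])
i=robot.camera_info("wrist");np.save("w8.npy",i['T'])
cv2.imwrite("pics/w8.png",robot.snapshot("wrist")[:,:,::-1])
z=s['eef_pos'][2]-.0265
print("if centred: dome edge/base px",px(i,[(s['eef_pos'][0],s['eef_pos'][1],z+.07)]))
t=np.linspace(0,6.283,8,endpoint=False)
print("trivet (.557,-.0072) outline",px(i,np.c_[.557+.05*np.cos(t),-.0072+.05*np.sin(t),t*0+.012]).round(0).tolist())
E
```

```text
[ 0.557  -0.0075  0.1033] 0.03936141211873442 38.55 0.47269984991357017
if centred: dome edge/base px [[324.1216 303.2462]]
trivet (.557,-.0072) outline [[324.0, 143.0], [279.0, 159.0], [261.0, 201.0], [279.0, 241.0], [319.0, 258.0], [360.0, 244.0], [381.0, 205.0], [367.0, 163.0]]
```

View pics/w8.png

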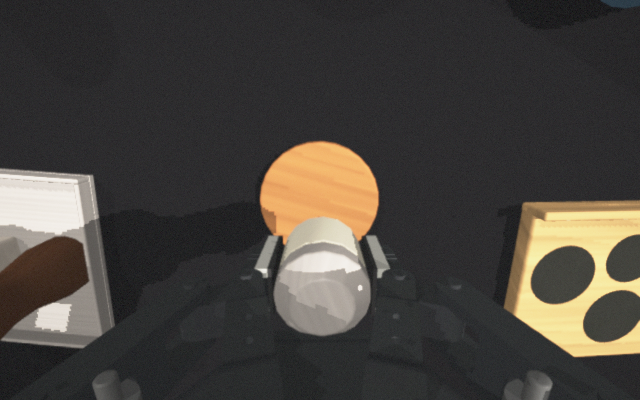

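```bash
python3 - <<'E'
from h import *
i=robot.camera_info("wrist");i['T']=np.load("w8.npy")
x,y,z=.557,-.0075,.1033-.0265+.018
t=np.linspace(0,6.283,361)
for n,h,r in(("base",0,.021),("rim",.044,.021)):
  p=px(i,np.c_[x+r*np.cos(t),y+r*np.sin(t),t*0+z+h]);q=px(i,np.c_[x+.003+r*np.cos(t),y+r*np.sin(t),t*0+z+h])
  print(n,p.min(0).round(1),p.max(0).round(1),"with +3mm x:",q.min(0).round(1),q.max(0).round(1))
E
```

```text
base [285.2 210.6] [360.  279.2] with +3mm x: [285.2 205.3] [360.4 274.6]
rim [273.5 245.4] [374.1 333. ] with +3mm x: [273.5 238.4] [374.8 327.3]
```

The trivet spans columns 261–379 with its top at row 141, so its centre is about (0.558,-0.0065). The held salt shaker sits roughly 2.5 mm to the -x side of the tool, so I shift +3.5 mm and lower.

>>> play_rows(commands="30 3.5 -1 20 0;30 0 0 27 0;30 0 0 20 0;30 0 0 10 0;30 0 0 3.5 0;30 0 0 0 0;30 0 0 0.7 0;30 0 0 0.4 0;30 0 0 0 0;30 0 0 0 0")

```text
time_s: 39.85
eef_pos: [0.5609, -0.0064, 0.0222]
tcp_rot: [1.0, 0.02, 0.001, 0.004]
wrist_force: [0.4, -0.7, -1.1]
gripper_width: 0.478
gripper_force: 60.8
```

>>> play_rows(commands="30 0 0 0.8 0;30 0 0 0.6 0;30 0 0 0.3 0;30 0 0 0 0;30 0 0 0 0")

```text
time_s: 40.48
eef_pos: [0.5609, -0.0065, 0.0205]
tcp_rot: [1.0, 0.02, 0.001, 0.004]
wrist_force: [-2.7, -0.3, 4.8]
gripper_width: 0.476
gripper_force: 61.3
```

>>> play_rows(commands="45 0 0 0 0;60 0 0 0 0;70 0 0 0 0;70 0 0 0 0;70 0 0 -20 0;70 0 0 -50 0;70 0 0 -60 0;70 0 0 -40 0;70 0 0 0 0;70 0 0 0 0")

```text
time_s: 41.72
eef_pos: [0.5602, -0.005, 0.1895]
tcp_rot: [1.0, 0.02, 0.0, 0.004]
wrist_force: [0.2, -0.2, 0.3]
gripper_width: 0.822
gripper_force: 0.0
```

```bash
python3 - <<'E'
from h import *
s,M,y=pose();print(s['eef_pos'],y,s['time_s'])
i=robot.camera_info("wrist");np.save("w9.npy",i['T'])
im=robot.snapshot("wrist");cv2.imwrite("pics/w9.png",cv2.resize(im[130:330,200:440,::-1],None,fx=3,fy=3))
t=np.linspace(0,6.283,361)
for n,c,z,r in(("trivet",(.558,-.0065),.012,.05),("salt base",(.558,-.0065),.012,.021),("salt rim",(.558,-.0065),.056,.021)):
  p=px(i,np.c_[c[0]+r*np.cos(t),c[1]+r*np.sin(t),t*0+z]);print(n,((p.min(0)-[200,130])*3).round(0),((p.max(0)-[200,130])*3).round(0))
E
```

```text
[ 0.56021745 -0.0049819   0.18948619] 0.04029409296410922 41.725
trivet [232.  22.] [500. 284.]
salt base [310. 102.] [423. 212.]
salt rim [303. 125.] [432. 250.]
```

View pics/w9.png

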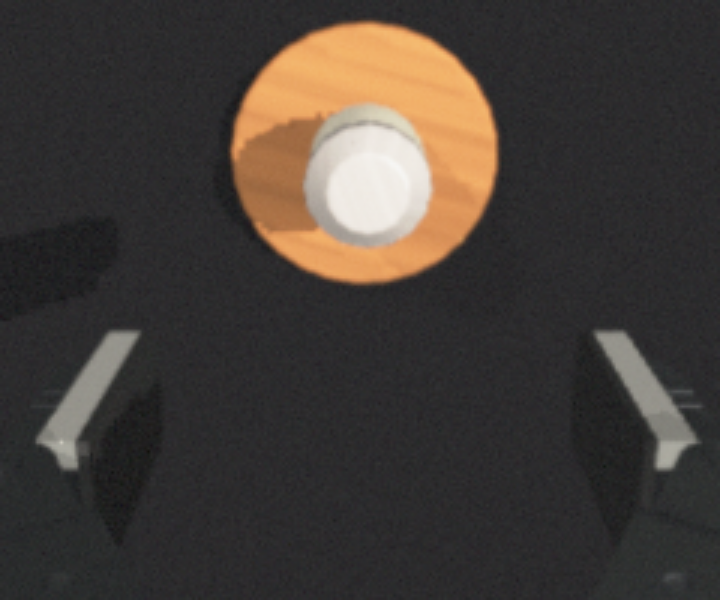

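The salt shaker stands upright in the middle of the trivet; the trivet outline at (232–497, 22–284) and the shaker rim at (304–431) match the prediction to about 1 mm. Next is fetching the mill back.

>>> play_rows(commands="72 0 0 0 -0.1745;72 0 0 0 -0.1745;72 0 0 0 -0.1745;72 0 0 0 -0.1745;72 0 0 0 -0.1745;72 0 0 0 -0.1745;72 0 0 0 -0.1745;72 0 0 0 -0.1745;72 0 0 0 -0.1745;72 30 -8 0 0;72 50 -13 0 0;72 55 -14.5 0 0;72 55 -14.5 0 0;72 40 -11 0 0;72 0 0 0 0;72 0 0 0 0;72 0 0 0 0")

```text
time_s: 43.9
eef_pos: [0.4907, 0.2214, 0.1878]
tcp_rot: [0.693, 0.721, -0.003, 0.004]
wrist_force: [-0.5, -0.1, -0.0]
gripper_width: 0.841
gripper_force: 0.0
```

>>> play_rows(commands="72 3.7 -1 25 0;72 0 0 35 0;72 0 0 28 0;72 0 0 13 0;72 0 0 3 0;72 0 0 0 0;72 0 0 0 0")

```text
time_s: 44.78
eef_pos: [0.4899, 0.2253, 0.0852]
tcp_rot: [0.693, 0.721, -0.002, 0.004]
wrist_force: [-0.4, -0.3, 0.7]
gripper_width: 0.841
gripper_force: 0.0
```

>>> play_rows(commands="72 -0.2 -0.3 1.3 0;72 0 0 0 0;33 0 0 0 0;33 0 0 0 0;33 0 0 0 0;33 0 0 0 0;33 0 0 0 0;33 0 0 0 0;33 0 0 0 0;33 0 0 -10 0;33 0 0 -25 0;33 0 0 -30 0;33 0 0 -10 0;33 0 0 0 0")

```text
time_s: 46.52
eef_pos: [0.4891, 0.2255, 0.1579]
tcp_rot: [0.693, 0.721, -0.002, 0.004]
wrist_force: [-0.5, -0.2, -4.0]
gripper_width: 0.524
gripper_force: 62.0
```

>>> play_rows(commands="33 -20 -0.2 0 0;33 -42 -0.5 0 0;33 -48 -0.6 0 0;33 -48 -0.6 0 0;33 -48 -0.6 0 0;33 -48 -0.6 0 0;33 -48 -0.6 0 0;33 -48 -0.6 0 0;33 -48 -0.6 0 0;33 -48 -0.6 0 0;33 -48 -0.6 0 0;33 -48 -0.6 0 0;33 -26 -0.3 0 0;33 -8 -0.1 0 0;33 0 0 0 0;33 0 0 0 0;33 0 0 0 0")

```text
time_s: 48.65
eef_pos: [0.5051, -0.3495, 0.163]
tcp_rot: [0.692, 0.721, -0.002, 0.004]
wrist_force: [-0.2, -0.8, -3.0]
gripper_width: 0.524
gripper_force: 61.9
```

>>> play_rows(commands="33 -1.4 0.4 15 0;33 0 0 22 0;33 0 0 16 0;33 0 0 7 0;33 0 0 2 0;33 0 0 0 0;33 0 0 0 0")

```text
time_s: 49.52
eef_pos: [0.5058, -0.3524, 0.1015]
tcp_rot: [0.693, 0.721, -0.002, 0.004]
wrist_force: [-0.4, 0.1, -2.0]
gripper_width: 0.522
gripper_force: 61.9
```

>>> play_rows(commands="33 1.6 -0.3 2 0;33 0 0 0.6 0;33 0 0 0.5 0;33 0 0 0 0;33 0 0 0 0")

```text
time_s: 50.15
eef_pos: [0.5052, -0.3506, 0.0978]
tcp_rot: [0.693, 0.721, -0.002, 0.004]
wrist_force: [0.1, 0.5, -2.9]
gripper_width: 0.525
gripper_force: 61.9
```

>>> play_rows(commands="33 -0.2 0.3 0.5 0;33 0 0 0.3 0;33 0 0 0 0;33 0 0 0 0")

```text
time_s: 50.65
eef_pos: [0.5055, -0.3509, 0.0973]
tcp_rot: [0.693, 0.721, -0.002, 0.004]
wrist_force: [-2.6, 0.5, 3.6]
gripper_width: 0.526
gripper_force: 62.4
```

>>> play_rows(commands="55 0 0 0 0;72 0 0 0 0;72 0 0 0 0;72 0 0 -20 0;72 0 0 -45 0;72 0 0 -35 0;72 20 0.3 0 0;72 45 0.7 0 0;72 55 0.8 0 0;72 55 0.8 0 0;72 55 0.8 0 0;72 55 0.8 0 0;72 55 0.8 0 0;72 55 0.8 0 0;72 55 0.8 0 0;72 55 0.8 0 0;72 55 0.8 0 0;72 55 0.8 0 0;72 25 0.4 0 0;72 0 0 0 0")

```text
time_s: 53.15
eef_pos: [0.488, 0.2913, 0.1903]
tcp_rot: [0.692, 0.722, -0.003, 0.003]
wrist_force: [0.2, -0.4, 1.0]
gripper_width: 0.843
gripper_force: 0.0
```

>>> play_rows(commands="72 0 0 20 0;72 0 0 15 0;72 0 0 0 0;72 0 0 0 0")

```text
time_s: 53.65
eef_pos: [0.4894, 0.2894, 0.157]
tcp_rot: [0.693, 0.721, -0.002, 0.004]
wrist_force: [0.4, 0.2, -0.7]
gripper_width: 0.847
gripper_force: 0.0
```

>>> play_rows(commands="72 0.4 0 25 0;72 0 0 25 0;72 0 0 13 0;72 0 0 2 0;72 0 0 0 0;72 0 0 0 0;35 0 0 0 0;35 0 0 0 0;35 0 0 0 0;35 0 0 0 0;35 0 0 0 0;35 0 0 0 0;35 0 0 0 0")

```text
time_s: 55.28
eef_pos: [0.4895, 0.2896, 0.0921]
tcp_rot: [0.693, 0.721, -0.002, 0.004]
wrist_force: [-1.7, -0.8, 5.3]
gripper_width: 0.559
gripper_force: 62.2
```

>>> play_rows(commands="35 0 0 -10 0;35 0 0 -25 0;35 0 0 -35 0;35 0 0 -10 0;35 -20 -0.6 0 0;35 -42 -1.2 0 0;35 -48 -1.3 0 0;35 -48 -1.3 0 0;35 -48 -1.3 0 0;35 -48 -1.3 0 0;35 -48 -1.3 0 0;35 -48 -1.3 0 0;35 -48 -1.3 0 0;35 -48 -1.3 0 0;35 -48 -1.3 0 0;35 -20 -0.6 0 0;35 -4 0 0 0;35 0 0 0 0;35 0 0 0 0")

```text
time_s: 57.65
eef_pos: [0.4958, -0.227, 0.1758]
tcp_rot: [0.692, 0.722, -0.002, 0.004]
wrist_force: [0.7, -0.7, -3.0]
gripper_width: 0.553
gripper_force: 62.1
```

>>> play_rows(commands="35 0 0 18 0;35 0 0 24 0;35 0 0 16 0;35 0 0 6 0;35 0 0 1.5 0;35 0 0 0 0;35 0 0 0 0")

```text
time_s: 58.52
eef_pos: [0.4961, -0.2287, 0.111]
tcp_rot: [0.693, 0.721, -0.002, 0.004]
wrist_force: [0.5, 0.3, -3.3]
gripper_width: 0.549
gripper_force: 62.2
```

>>> play_rows(commands="35 0.2 -0.1 2.5 0;35 0 0 1.4 0;35 0 0 0.6 0;35 0 0 0.4 0;35 0 0 0 0;35 0 0 0 0")

```text
time_s: 59.28
eef_pos: [0.4958, -0.2285, 0.1061]
tcp_rot: [0.693, 0.721, -0.002, 0.004]
wrist_force: [-3.2, 0.8, 6.1]
gripper_width: 0.557
gripper_force: 63.2
```

>>> play_rows(commands="55 0 0 0 0;75 0 0 0 0;75 0 0 0 0;75 0 0 -20 0;75 0 0 -45 0;75 0 0 -35 0;75 20 0.6 0 0;75 45 1.3 0 0;75 55 1.6 0 0;75 55 1.6 0 0;75 55 1.6 0 0;75 55 1.6 0 0;75 55 1.6 0 0;75 55 1.6 0 0;75 55 1.6 0 0;75 55 1.6 0 0;75 55 1.6 0 0;75 26 0.8 0 0;75 0 0 20 0;75 0 0 15 0")

```text
time_s: 61.78
eef_pos: [0.4883, 0.3586, 0.1635]
tcp_rot: [0.693, 0.721, -0.003, 0.003]
wrist_force: [0.3, 0.2, -0.1]
gripper_width: 0.882
gripper_force: 0.0
```

>>> play_rows(commands="75 0 0 10 0;75 0 0 0 0;75 0 0 0 0")

```text
time_s: 62.15
eef_pos: [0.4896, 0.3582, 0.1561]
tcp_rot: [0.693, 0.721, -0.002, 0.004]
wrist_force: [0.2, 0.7, 1.0]
gripper_width: 0.88
gripper_force: 0.0
```

>>> play_rows(commands="75 -0.3 0 25 0;75 0 0 25 0;75 0 0 13 0;75 0 0 2 0;75 0 0 0 0;75 0 0 0 0;40 0 0 0 0;40 0 0 0 0;40 0 0 0 0;40 0 0 0 0;40 0 0 0 0;40 0 0 0 0;40 0 0 0 0")

```text
time_s: 63.78
eef_pos: [0.4897, 0.3576, 0.0913]
tcp_rot: [0.693, 0.721, -0.002, 0.004]
wrist_force: [-2.3, -1.1, 6.7]
gripper_width: 0.623
gripper_force: 62.6
```

>>> play_rows(commands="40 0 0 -10 0;40 0 0 -25 0;40 0 0 -40 0;40 0 0 -45 0;40 0 0 -40 0;40 0 0 -10 0;40 0 0 0 0")

```text
time_s: 64.65
eef_pos: [0.489, 0.3587, 0.2596]
tcp_rot: [0.693, 0.721, -0.003, 0.004]
wrist_force: [0.1, 0.9, -4.0]
gripper_width: 0.624
gripper_force: 63.8
```

>>> play_rows(commands="40 -20 -2 0 0;40 -42 -3.9 0 0;40 -45 -4.1 0 0;40 -45 -4.1 0 0;40 -45 -4.1 0 0;40 -45 -4.1 0 0;40 -45 -4.1 0 0;40 -45 -4.1 0 0;40 -45 -4.1 0 0;40 -45 -4.1 0 0;40 -45 -4.1 0 0;40 -45 -4.1 0 0;40 -45 -4.1 0 0;40 -45 -4.1 0 0;40 -27 -2.4 0 0;40 -18 -1.6 0 0;40 0 0 0 0;40 0 0 0 0;40 0 0 0 0")

```text
time_s: 67.03
eef_pos: [0.4561, -0.2892, 0.266]
tcp_rot: [0.692, 0.721, -0.002, 0.004]
wrist_force: [0.9, 0.0, -3.2]
gripper_width: 0.623
gripper_force: 63.9
```

>>> play_rows(commands="40 0 0 20 0;40 0 0 35 0;40 0 0 40 0;40 0 0 32 0;40 0 0 18 0;40 0 0 8 0;40 0 0 2 0;40 0 0 0 0;40 0 0 0 0")

```text
time_s: 68.15
eef_pos: [0.4565, -0.2914, 0.1117]
tcp_rot: [0.693, 0.721, -0.002, 0.004]
wrist_force: [0.4, 0.2, -3.0]
gripper_width: 0.618
gripper_force: 63.9
```

>>> play_rows(commands="40 0 0.3 3 0;40 0 0 1.5 0;40 0 0 0.6 0;40 0 0 0.5 0;40 0 0 0 0;40 0 0 0 0")

```text
time_s: 68.9
eef_pos: [0.4566, -0.2914, 0.1054]
tcp_rot: [0.693, 0.721, -0.002, 0.004]
wrist_force: [-0.1, -1.0, -3.5]
gripper_width: 0.621
gripper_force: 63.9
```

>>> play_rows(commands="40 0 0 0.4 0;40 0 0 0.3 0;40 0 0 0 0;40 0 0 0 0")

```text
time_s: 69.4
eef_pos: [0.4566, -0.2915, 0.1053]
tcp_rot: [0.693, 0.721, -0.002, 0.004]
wrist_force: [-3.6, 0.3, 5.5]
gripper_width: 0.621
gripper_force: 64.7
```

Contact. I release and return to the first hover pose for a before/after comparison.

>>> play_rows(commands="60 0 0 0 0;75 0 0 0 0;75 0 0 0 0;75 0 0 -15 0;75 0 0 -35 0;75 0 0 -45 0;75 0 0 -40 0;85 0 0 -15 0;85 -16 21.5 0 0;85 0 0 0 0;85 0 0 0 0;85 0 0 0 0")

```text
time_s: 70.9
eef_pos: [0.478, -0.3049, 0.2547]
tcp_rot: [0.693, 0.721, -0.002, 0.003]
wrist_force: [0.6, 0.3, -0.2]
gripper_width: 0.995
gripper_force: 0.0
```

```bash
python3 - <<'E'
from h import *
s,M,y=pose();print(s['eef_pos'],y,s['time_s'])
i=robot.camera_info("wrist");np.save("w10.npy",i['T'])
b=robot.snapshot("wrist")[:,:,::-1].copy();a=cv2.imread("pics/w2.png")
cv2.imwrite("pics/w10.png",np.hstack([cv2.resize(x[60:270,240:420],None,fx=2.2,fy=2.2) for x in(a,b)]))
cv2.imwrite("pics/top_end.png",robot.snapshot("top")[:,:,::-1])
E
```

```text
[ 0.47801242 -0.30490288  0.25473612] 1.6107741178257045 70.9
```

View pics/w10.png

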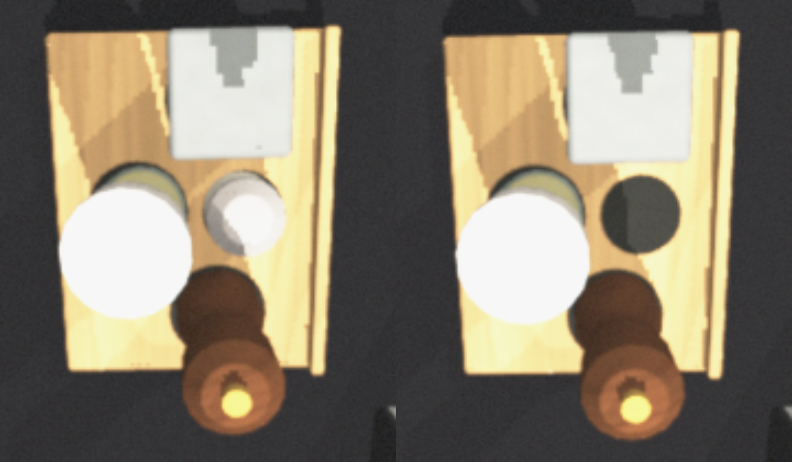

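View pics/top_end.png

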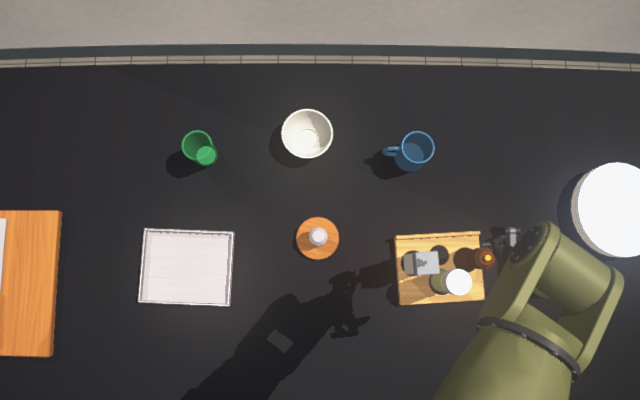

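Compared with the board, the tin, jar and mill are within about 1 mm of where they started. The salt shaker is at (318,237) on the trivet, and the mug, glass and bowl have not moved.

```bash
python3 -c "
from station import robot
print(robot.finish_job())"
```

```text
the job is handed in; nothing more can be done
None
```

The job is done and handed in at about 71 s: the salt shaker stands in the middle of the trivet, the mill, jar and tin are back within about 1 mm of where they started, and the mug, green glass and bowl were not touched.

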